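# Put the bench consumables back in their own holders

## Task

Tidy up after the repair: take the things lying along the front of the desk and stand the small red-capped jar in the red dish, the green jar with the white cap in the green dish and the blue-flanged solder reel in the blue dish, each upright inside its rim, and lay the phone battery in the yellow cradle, centred lengthwise between its two end lips and not overhanging its sides. Leave the black eye loupe and the orange roll of tape where they are.

Things in the scene. Friction and masses are not known exactly. Their poses are not given: they have to be found in the camera images.
- red_jar: Loose small round jar, white body with a red screw cap, 33 mm diameter, 28 mm high, about 60 g, standing upright. Origin at the centre of its underside, z up along its axis. Goes in the red dish.
- green_jar: Loose round jar, dark green lower band and label, white screw cap, 40 mm diameter, 45 mm high, about 90 g, standing upright. Origin at the centre of its underside, z up along its axis. Goes in the green dish.
- spool: Loose reel of solder wire with blue flanges, 54 mm diameter, 34 mm high, about 240 g, standing on one flange with its axis upright; can be gripped across the flanges like a solid cylinder. Origin at the centre of its underside, z up along its axis. Goes in the blue dish.
- battery: Loose flat phone battery, pale edges, dark label on top, lying flat. Outline 102 mm along its x by 42 mm along its y, 8 mm thick, 46 g. Origin at the outline's centre on the underside, z up. The pack spans x = -51 to +37 mm (centre of mass near x = -7 mm); the thin connector strip reaches +51 mm. Grip across the 42 mm width. Goes in the yellow cradle, either way round.
- loupe: Bystander to be left in place: black eye loupe, 43 mm diameter, 26 mm high. Origin at the centre of its underside.
- tape_roll: Bystander to be left in place: orange roll of tape lying flat, 60 x 66 mm, 12 mm high. Origin near its centre on the underside.
- red_dish: Fixed to the desk, origin at the centre of its underside. Round flat-bottomed dish: red all over with a black inner floor, outside diameter 65 mm, free inside diameter 49 mm; the floor is 4 mm above the desk and the rounded rim 8 mm above the desk (4 mm above the floor). Its own place for the red-capped jar, which has 8 mm of play all round.
- green_dish: Fixed to the desk, origin at the centre of its underside. Round flat-bottomed dish: green all over with a black inner floor, outside diameter 72 mm, free inside diameter 56 mm; the floor is 4 mm above the desk and the rounded rim 8 mm above the desk (4 mm above the floor). Its own place for the green jar, which has 8 mm of play all round.
- blue_dish: Fixed to the desk, origin at the centre of its underside. Round flat-bottomed dish: dark blue all over with a black inner floor, outside diameter 86 mm, free inside diameter 70 mm; the floor is 4 mm above the desk and the rounded rim 8 mm above the desk (4 mm above the floor). Its own place for the solder reel, which has 8 mm of play all round.
- battery_cradle: Fixed yellow rectangular cradle with black floor, 140 mm along its x, 62 mm along its y. Origin at the centre of its underside. Floor 4 mm above the desk; at each x end a 10 mm wide lip rises to 8 mm above the desk, 120 mm between the lips; the long sides are open for fingers. The battery lies along its x, origin over origin, with about 10 mm of play on every side.
There are look-alikes about, which are no part of the job. Leave any turquoise look-alike of the red_jar alone.

How it is judged:
At the end, for the whole second after the job is handed in: Each jar and the reel in its own dish: within 10 mm of its centre, upright within 0.12 rad, underside 1-8 mm above the dish underside. Battery likewise level in the cradle: within 12 mm of its centre along both axes, 0.2 rad of its length, either way round. All at rest, released (z of red_jar in the frame of red_dish between 0.001 and 0.008 m and angle between each of red_jar, green_jar, spool, battery's own z axis and vertical below 0.12 rad and horizontal distance between red_jar and red_dish below 0.01 m and linear speed of each of red_jar, green_jar, spool, battery below 0.02 m/s and z of green_jar in the frame of green_dish between 0.001 and 0.008 m and horizontal distance between green_jar and green_dish below 0.01 m and z of spool in the frame of blue_dish between 0.001 and 0.008 m and horizontal distance between spool and blue_dish below 0.01 m and z of battery in the frame of battery_cradle between 0.001 and 0.008 m and x of battery in the frame of battery_cradle between -0.012 and 0.012 m and y of battery in the frame of battery_cradle between -0.012 and 0.012 m and angle between the x axis of battery and the x axis of battery_cradle, either way round below 0.2 rad); the robot touches nothing.
It fails at once if the eye loupe is moved more than 20 mm (distance of loupe from where it was at the start of the episode above 0.02 m).
It fails at once if the roll of tape is moved more than 20 mm (distance of tape_roll from where it was at the start of the episode above 0.02 m).
It also fails if it takes over 102 s, if anything falls off the work surface, if the arm or the gripper's body presses on something with over 40 N, if the wrist force passes 120 N, or if a joint passes its speed limit or range.

## Robot

A 7-joint arm with a two-finger parallel gripper is mounted at the origin on a cart in front of the work surface, level with it; the furniture and walls round the work are solid. World frame = base frame: x ahead of the robot, y to its left, z up, the work surface at z = 0. Lengths are in m, angles in rad, forces in N, time in s.
With the tool pointing down it reaches from about 0.425 to 1.025 m from the base axis. Payload 9.4 kg.
Tool frame: the origin (TCP) lies between the finger pads; the fingertips stand 17 mm ahead of it and the grasp point (between the pads) lies 2 mm behind it; z points along the fingers, y is the line along which they close (so a half turn about z gives the same grasp; the last joint's range is limited). The gripper opens to 85 mm and grips with 20 to 120 N. Pads are 22 mm wide; open, the fingers measure 114 mm over their backs; the gripper's body (76 mm by 85 mm) begins 54 mm behind the grasp point. The pads swing forward as they close: fully open they stand 13 mm farther back than shut.
Start: joints at [1.236, 0.599, -0.003, 1.599, 0.002, 0.943, -0.08], TCP at [0.185, -0.701, 0.248] pointing down, gripper open.
Joint ranges: [-2.57, 2.57], [-0.35, 1.97], [-1.29, 1.29], [0.11, 2.56], [-1.05, 4.19], [0.11, 1.86], [-2.63, 2.63]. Speed limits (rad/s): [2.22, 2.22, 3.01, 3.01, 3.14, 3.14, 3.14].

## Interface

Orientations are given as [roll, pitch, yaw] about the fixed x, y, z axes, in that order (R = Rz(yaw) Ry(pitch) Rx(roll)).
In Python, from plant import manip gives the robot as it stands. The module is installed in compiled form; this text tells all that it offers.
- The arm moves only by the tool carry_out, never from a script. Its argument "motion" is a list that holds one entry, the list of rows, each a list of 7 numbers: the shift along the world's x, y, z normalised to -1 to 1, where 1 is 0.3 m, then the turn, a rotation vector about the world's x, y, z normalised to -1 to 1, where 1 is pi/2 rad, then the opening, from 0 (shut) to 1 (fully open). A call has 1 to 5 rows; each row is the pose to reach, as a shift and turn from the pose commanded when the call began; what a row does not reach only later rows make up. A row lasts 1/12 s, in which the tool goes at most 41.7 mm and 7.16 degrees, less where a joint would pass 70% of its speed; a pose out of reach is approached as far as the arm can. A call with a number of a shift or a turn outside -1 to 1 is refused whole. A call with a gripper value outside its range is refused whole. The fingers move at their own pace and stop on an object; "force" is the grip in N (left out, the last holds). Time passes only in rows, so rows that repeat a pose let the fingers close. It gives the time, the measured TCP pose, the force, the opening and the grip force at its end, in the units of the state.
- manip.sense(): the state, without advancing time (a new reading comes with each control period).
- manip.camera(name): name is "scene" or "side" or "wrist"; returns a dict with "image" (480x640x3 uint8, red, green, blue), "mtx" (3x3 intrinsics, pixels), "view" (4x4, takes a point from world to camera coordinates); the wrist camera has in their place "hand_eye" (4x4, takes a point from camera to tool coordinates, whose origin is the TCP and whose axes are the flange's). Camera axes: x right, y down, z forward; pixel columns grow to the right and rows downward; lengths in m; the calibration is good to about 2 mm. The wrist camera is an equidistant fisheye: a pixel r from the principal point sees the ray r / f radians off the axis. A picture is of the moment at which its call begins: read the wrist's pose just before it. There is no depth.
- manip.sign_off(): hands the job in; it is judged then, once.
The state is a dict: "clock": time; "joint_positions": joint angles; "dq": joint speeds; "effort": joint torques, N m; "tcp_pos": TCP position; "tool_rot": TCP orientation; "wrist_force": force on the tool from outside, world axes, zero at the start; "torque": the same for the moment, N m; "grip_width": finger opening in m; "finger_force": force on a finger pad.
Only numpy, scipy, OpenCV 4.12 (cv2) and the standard library are available. Lean on these libraries where they do the work, as an engineer would, in place of code of your own. Each camera call takes 0.05 s, during which the arm holds its last target. There are 200 camera calls.

## Working session

There is one attempt and no reset: what is moved stays moved. The work goes in short steps, Python scripts to look and compute and a tool call to move; the robot and the scene stay as the last step left them, time stands still between calls to the robot, and variables do not carry over. Pictures are saved under pics/ and viewed, at most 14 in all, crops included, and the job is handed in when it is done.

Besides the shell and the picture viewer there is one more tool, called after "Call:" as name(argument=value, ...), one argument or row to a line, values as JSON. carry_out: Moves the arm, as the interface text tells. Scaled input: -1 to 1 covers 0.3 m each way for a shift and pi/2 rad each way for a turn. Its arguments: {"type":"object","properties":{"motion":{"type":"array","items":{"type":"array","items":{"type":"array","items":{"type":"number"}}}},"force":{"type":"number"}},"required":["motion"]}

```bash
mkdir -p pics; python3 - <<'E'
from plant import manip
import cv2,numpy as np
s=manip.sense();print({k:np.round(s[k],3).tolist() for k in s})
for n in("scene","side","wrist"):
    c=manip.camera(n);cv2.imwrite(f"pics/{n}0.png",c["image"][:,:,::-1]);np.savez(f"{n}0.npz",**c)
    print(n,{k:np.round(v,4).tolist() for k,v in c.items() if k!="image"})
E
```

```text
{'clock': 0.0, 'joint_positions': [1.236, 0.6, -0.002, 1.6, 0.002, 0.943, -0.08], 'dq': [-0.001, 0.001, 0.0, -0.002, -0.002, -0.0, -0.001], 'effort': [-0.001, -77.643, 1.565, -25.8, 0.012, 0.009, 0.0], 'tcp_pos': [0.185, -0.701, 0.247], 'tool_rot': [-3.14, 0.0, 0.258], 'wrist_force': [0.052, -0.267, -0.433], 'torque': [-0.044, -0.015, -0.026], 'finger_force': 0.0, 'grip_width': 0.085}
scene {'mtx': [[550.4359, 0.0, 330.3908], [0.0, 550.4359, 235.9015], [0.0, 0.0, 1.0]], 'view': [[-0.7746, -0.6323, 0.0132, 0.4182], [-0.3004, 0.3495, -0.8875, 0.202], [0.5565, -0.6915, -0.4606, 1.1175], [0.0, 0.0, 0.0, 1.0]]}
side {'mtx': [[585.7784, 0.0, 327.4156], [0.0, 585.7784, 232.7656], [0.0, 0.0, 1.0]], 'view': [[0.9828, -0.1845, -0.0072, -0.54], [-0.1294, -0.6604, -0.7396, 0.1228], [0.1318, 0.7278, -0.673, 1.561], [0.0, 0.0, 0.0, 1.0]]}
wrist {'mtx': [[371.6483, 0.0, 324.2052], [0.0, 371.6483, 240.0749], [0.0, 0.0, 1.0]], 'hand_eye': [[0.0005, -0.9639, -0.2663, 0.0672], [1.0, 0.0006, -0.0001, -0.0001], [0.0003, -0.2663, 0.9639, -0.1261], [0.0, 0.0, 0.0, 1.0]]}
```

View pics/scene0.png

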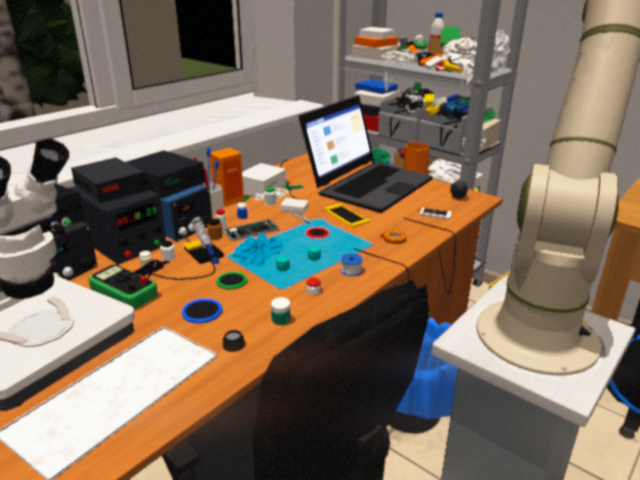

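View pics/side0.png

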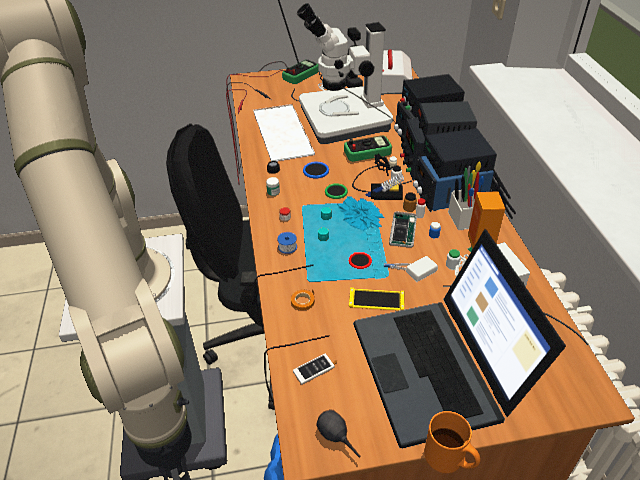

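Scene: spool (350,265), red jar (313,286), green jar (281,311), loupe (233,341), battery (435,212), tape (394,237), dishes blue (202,310), green (232,281), red (318,232), cradle (348,214). Side: the same things along x≈280 columns, with the cradle at (377,299) and the battery at (315,368). Next I'll enlarge both.

```bash
python3 - <<'E'
import cv2
a=cv2.imread("pics/side0.png");
c=cv2.resize(a[145:265,255:395],None,fx=5,fy=5,interpolation=cv2.INTER_CUBIC);cv2.imwrite("pics/sA.png",c)
c=cv2.resize(a[240:390,280:420],None,fx=4,fy=4,interpolation=cv2.INTER_CUBIC);cv2.imwrite("pics/sB.png",c)
a=cv2.imread("pics/scene0.png");
c=cv2.resize(a[220:360,175:375],None,fx=4,fy=4,interpolation=cv2.INTER_CUBIC);cv2.imwrite("pics/cA.png",c)
c=cv2.resize(a[190:260,300:460],None,fx=5,fy=5,interpolation=cv2.INTER_CUBIC);cv2.imwrite("pics/cB.png",c)
E
```

```text
(no output)
```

View pics/sA.png

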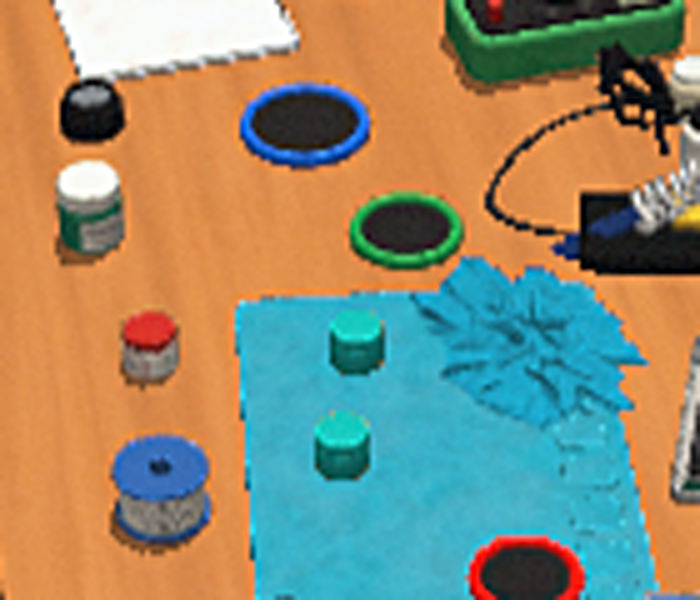

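View pics/sB.png

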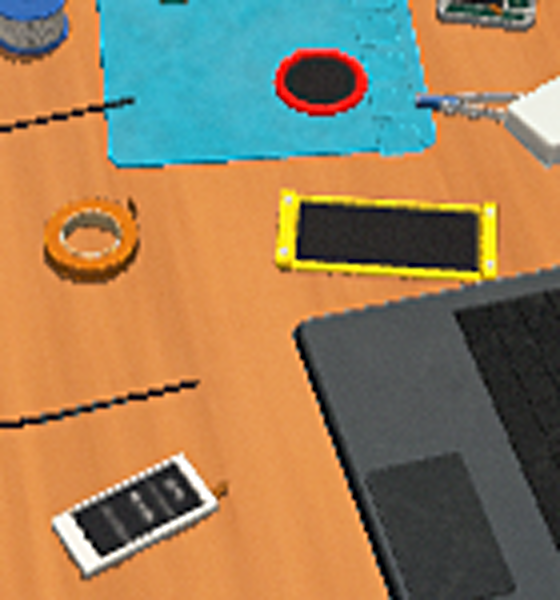

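View pics/cA.png

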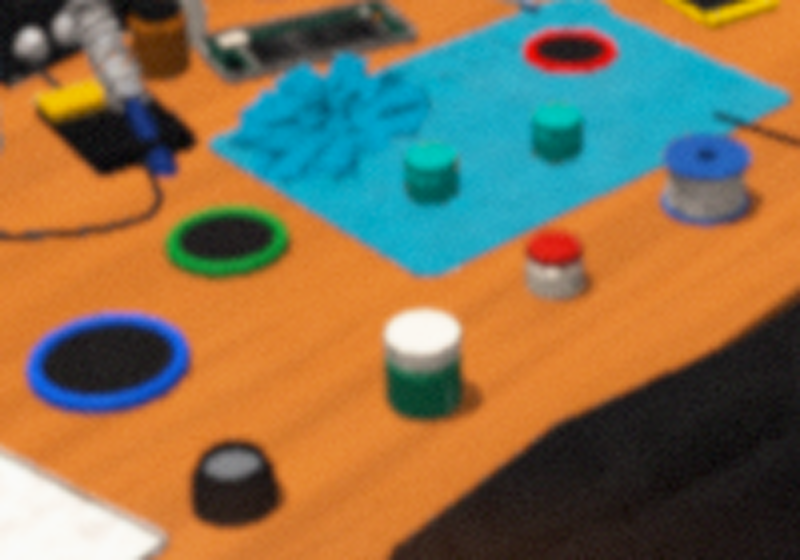

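View pics/cB.png

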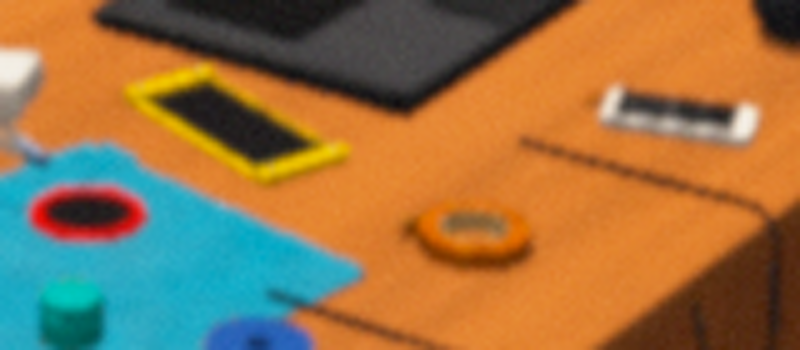

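Enlarged: tops and ring centres read in crop pixels for all items. Battery and cradle corners are clear in both views (battery connector at its far, +x end). Triangulating now.

```bash
cat > h.py <<'E'
import numpy as np,cv2
def P(n):
    d=np.load(n+"0.npz");return d["mtx"]@d["view"][:3]
Pc,Ps=P("scene"),P("side")
def tri(c,s):
    X=cv2.triangulatePoints(Pc,Ps,np.array(c,float),np.array(s,float))[:,0];X=X[:3]/X[3]
    r=[np.linalg.norm((p@np.r_[X,1])[:2]/(p@np.r_[X,1])[2]-q) for p,q in((Pc,c),(Ps,s))]
    return X,r
E
python3 - <<'E'
from h import *
f=lambda p,o,k:((p[0]+.5)/k-.5+o[0],(p[1]+.5)/k-.5+o[1])
SA=((255,145),5);SB=((280,240),4);CA=((175,220),4);CB=((300,190),5)
L=dict(green_top=((423,333),CA,(89,179),SA),red_top=((553,247),CA,(150,327),SA),spool_top=((706,155),CA,(160,467),SA),
loupe=((232,462),CA,(92,93),SA),blue_d=((109,361),CA,(305,125),SA),green_d=((228,241),CA,(406,230),SA),red_d=((570,50),CA,(527,577),SA),red_d2=((88,213),CB,(321,82),SB),
turq1=((432,160),CA,(356,328),SA),turq2=((556,118),CA,(342,430),SA),
cTL=((264,182),CB,(281,192),SB),cTR=((127,92),CB,(496,204),SB),cBR=((208,68),CB,(494,278),SB),cBL=((347,150),CB,(278,268),SB),tape=((474,230),CB,(91,238),SB),
b1a=((745,140),CB,(54,520),SB),b1b=((760,107),CB,(87,575),SB),b2a=((605,115),CB,(180,455),SB),b2b=((615,88),CB,(217,498),SB))
R={}
for k,(c,C,s,S) in L.items():
    R[k],r=tri(f(c,*C),f(s,*S));print(k,R[k].round(4),np.round(r,1), 'r',np.hypot(*R[k][:2]).round(3))
m=lambda *k:np.mean([R[i] for i in k],0)
for nm,a,b in(("cradle",m("cTL","cBL"),m("cTR","cBR")),("batt pack",m("b1a","b1b"),m("b2a","b2b"))):
    print(nm,(a+b)/2,"len",np.linalg.norm(b-a),"ang",np.degrees(np.arctan2(*(b-a)[1::-1])))
E
```

```text
green_top [0.4324 0.2964 0.0431] [0.4 0.2] r 0.524
red_top [0.4529 0.1697 0.0258] [0.1 0.1] r 0.484
spool_top [0.4423 0.0408 0.0329] [0.2 0.2] r 0.444
loupe [0.447 0.415 0.023] [0.2 0.1] r 0.61
blue_d [0.5822 0.382  0.0026] [0.2 0.1] r 0.696
green_d [0.625  0.26   0.0028] [0.1 0. ] r 0.677
red_d [ 0.6303 -0.0543  0.0041] [0.2 0.2] r 0.633
red_d2 [ 0.63   -0.0544  0.0039] [0.3 0.2] r 0.632
turq1 [0.5715 0.1439 0.0269] [0.2 0.1] r 0.589
turq2 [0.5476 0.057  0.0276] [0. 0.] r 0.551
cTL [ 0.5813 -0.1484  0.0036] [0.1 0.1] r 0.6
cTR [ 0.7144 -0.1877  0.006 ] [0.2 0.2] r 0.739
cBR [ 0.6973 -0.2463  0.0059] [0.4 0.4] r 0.739
cBL [ 0.567  -0.2107  0.0042] [0.7 0.7] r 0.605
tape [ 0.4536 -0.1679  0.0085] [0.3 0.3] r 0.484
b1a [ 0.4004 -0.3718  0.0052] [0.2 0.3] r 0.546
b1b [ 0.4132 -0.4131  0.0079] [0.2 0.3] r 0.584
b2a [ 0.4782 -0.3434  0.0078] [0.1 0.1] r 0.589
b2b [ 0.493  -0.3781  0.0092] [0.3 0.3] r 0.621
cradle [ 0.63998066 -0.19827037  0.00494186] len 0.13693020123124544 ang -15.865569099619165
batt pack [ 0.44618661 -0.37660339  0.00751086] len 0.08497622822169551 ang 21.907930727263135
```

Heights agree with the text to within 2–3 mm, and the sizes fit (cradle 137 mm against 140, pack 85 mm against 88). I'll do the battery first: pack centre (0.446, -0.377), axis 21.9°.

Call:
carry_out(
  motion=[
    [[0.435,0.54,0,0,0,0.079,0.6],[0.435,0.54,0,0,0,0.079,0.6],[0.435,0.54,0,0,0,0.079,0.6],[0.435,0.54,0,0,0,0.079,0.6],[0.435,0.54,0,0,0,0.079,0.6]],
  ],
  force=30,
)

```text
clock: 0.57
tcp_pos: [0.3161, -0.5373, 0.2481]
tool_rot: [-3.141, -0.0, 0.382]
wrist_force: [1.1, -0.7, -0.4]
grip_width: 0.0512
finger_force: 0.0
```

Call:
carry_out(
  motion=[
    [[0.35,0.43,0,0,0,0,0.6],[0.35,0.43,0,0,0,0,0.6],[0.433,0.535,0,0,0,0,0.6],[0.433,0.535,-0.2,0,0,0,0.6],[0.433,0.535,-0.2,0,0,0,0.6]],
  ],
)

```text
clock: 0.98
tcp_pos: [0.4381, -0.3884, 0.1996]
tool_rot: [3.139, -0.002, 0.383]
wrist_force: [0.5, -0.4, -0.3]
grip_width: 0.0513
finger_force: 0.0
```

```bash
python3 - <<'E'
from plant import manip
import cv2,numpy as np
s=manip.sense();print(s["tcp_pos"],s["tool_rot"])
c=manip.camera("wrist");im=c["image"][:,:,::-1].copy()
from scipy.spatial.transform import Rotation as R
# project expected points
T=np.eye(4);T[:3,:3]=R.from_euler('xyz',s["tool_rot"]).as_matrix();T[:3,3]=s["tcp_pos"]
V=np.linalg.inv(T@c["hand_eye"])
a=np.radians(21.9);d=np.array([np.cos(a),np.sin(a)]);n=np.array([-d[1],d[0]])
for sx,sy in((-44,-21),(-44,21),(44,21),(44,-21),(0,0)):
    w=np.r_[np.array([.446,-.3766])+(sx*d+sy*n)/1000,.008,1]
    p=(V@w)[:3];th=np.arctan2(np.hypot(p[0],p[1]),p[2]);u=c["mtx"][:2,2]+c["mtx"][0,0]*th*p[:2]/np.hypot(p[0],p[1])
    cv2.circle(im,tuple(np.round(u).astype(int).tolist()),2,(0,0,255),-1)
cv2.imwrite("pics/w1.png",im)
E
```

```text
[ 0.43805793 -0.3884301   0.19963547] [ 3.13861017e+00 -2.00584130e-03  3.82641740e-01]
```

View pics/w1.png

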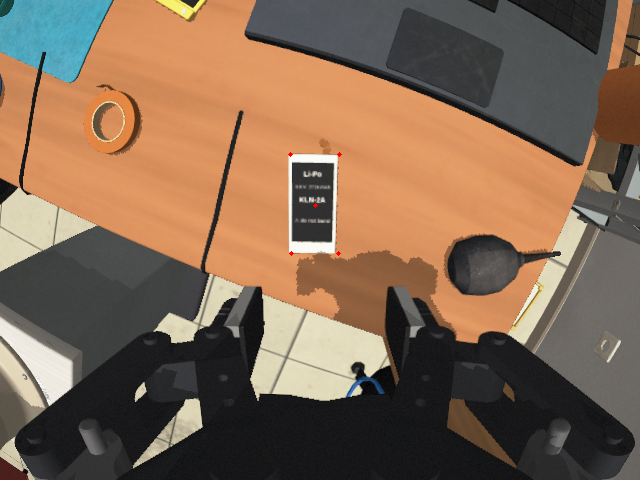

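The wrist view shows the battery outlined almost exactly by the predicted corners (290,154)–(339,253), so localisation is good to about 1 mm. Descending.

Call:
carry_out(
  motion=[
    [[0,0,-0.4,0,0,0,0.62],[0,0,-0.4,0,0,0,0.62],[0,0,-0.4,0,0,0,0.62],[0,0,-0.5,0,0,0,0.62],[0,0,-0.5,0,0,0,0.62]],
  ],
)

```text
clock: 1.45
tcp_pos: [0.4339, -0.3878, 0.0435]
tool_rot: [-3.134, 0.004, 0.382]
wrist_force: [-0.8, 0.2, -0.3]
grip_width: 0.0533
finger_force: 0.0
```

Call:
carry_out(
  motion=[
    [[0,0,0,0,0,0,0.62],[0,0,-0.03,0,0,0,0.62],[0,0,-0.06,0,0,0,0.62],[0,0,-0.06,0,0,0,0.62]],
  ],
)

```text
clock: 1.78
tcp_pos: [0.4364, -0.39, 0.031]
tool_rot: [3.141, -0.0, 0.382]
wrist_force: [0.3, 0.7, -0.5]
grip_width: 0.0531
finger_force: 0.0
```

Call:
carry_out(
  motion=[
    [[0.031,0.043,0,0,0,0,0.62],[0.031,0.043,0,0,0,0,0.62],[0.031,0.043,-0.043,0,0,0,0.62],[0.031,0.043,-0.043,0,0,0,0.62],[0.031,0.043,-0.043,0,0,0,0.62]],
  ],
)

```text
clock: 2.2
tcp_pos: [0.4448, -0.3771, 0.0175]
tool_rot: [-3.141, 0.001, 0.382]
wrist_force: [0.6, 0.6, 0.3]
grip_width: 0.0529
finger_force: 0.0
```

Call:
carry_out(
  motion=[
    [[0,0,-0.01,0,0,0,0.62],[0,0,-0.02,0,0,0,0.62],[0,0,-0.02,0,0,0,0.62]],
  ],
)

```text
clock: 2.45
tcp_pos: [0.4453, -0.3774, 0.0135]
tool_rot: [3.141, -0.0, 0.381]
wrist_force: [-2.7, 3.0, 20.8]
grip_width: 0.053
finger_force: 10.4
```

Fingertips touched the desk at z≈0.0135; raising about 2.5 mm and gripping.

Call:
carry_out(
  motion=[
    [[0,0,0.015,0,0,0,0.62],[0,0,0.015,0,0,0,0.3],[0,0,0.015,0,0,0,0.3],[0,0,0.015,0,0,0,0.3],[0,0,0.015,0,0,0,0.3]],
  ],
  force=30,
)

```text
clock: 2.87
tcp_pos: [0.4456, -0.3774, 0.0172]
tool_rot: [3.141, -0.0, 0.381]
wrist_force: [-1.5, 0.5, 12.9]
grip_width: 0.0409
finger_force: 28.8
```

Call:
carry_out(
  motion=[
    [[0,0,0,0,0,0,0.3],[0,0,0.1,0,0,0,0.3],[0,0,0.2,0,0,0,0.3],[0,0,0.3,0,0,0,0.3],[0,0,0.3,0,0,0,0.3]],
  ],
)

```text
clock: 3.28
tcp_pos: [0.4471, -0.3785, 0.111]
tool_rot: [3.136, -0.003, 0.381]
wrist_force: [0.0, 0.1, -0.9]
grip_width: 0.0415
finger_force: 32.0
```

Call:
carry_out(
  motion=[
    [[0.626,0.605,0,0,0,-0.419,0.3],[0.626,0.605,0,0,0,-0.419,0.3],[0.626,0.605,0,0,0,-0.419,0.3],[0.626,0.605,0,0,0,-0.419,0.3],[0.626,0.605,0,0,0,-0.419,0.3]],
  ],
)

```text
clock: 3.7
tcp_pos: [0.5963, -0.2308, 0.1059]
tool_rot: [3.141, 0.0, -0.25]
wrist_force: [1.0, -0.4, 0.8]
grip_width: 0.0409
finger_force: 32.0
```

Call:
carry_out(
  motion=[
    [[0.12,0.113,0,0,0,-0.018,0.3],[0.12,0.113,0,0,0,-0.018,0.3],[0.12,0.113,-0.1,0,0,-0.018,0.3],[0.12,0.113,-0.15,0,0,-0.018,0.3],[0.12,0.113,-0.15,0,0,-0.018,0.3]],
  ],
)

```text
clock: 4.12
tcp_pos: [0.6294, -0.1971, 0.0577]
tool_rot: [3.141, 0.006, -0.27]
wrist_force: [-0.1, 0.7, -0.8]
grip_width: 0.0406
finger_force: 32.0
```

```bash
cat >> h.py <<'E'
from scipy.spatial.transform import Rotation as R
def look(fn,pts):
    from plant import manip
    s=manip.sense();print(np.round(s["tcp_pos"],4),np.round(s["tool_rot"],3))
    c=manip.camera("wrist");im=c["image"][:,:,::-1].copy()
    T=np.eye(4);T[:3,:3]=R.from_euler('xyz',s["tool_rot"]).as_matrix();T[:3,3]=s["tcp_pos"]
    V=np.linalg.inv(T@c["hand_eye"])
    for w in pts:
        p=(V@np.r_[w,1])[:3];q=np.hypot(p[0],p[1]);u=c["mtx"][:2,2]+c["mtx"][0,0]*np.arctan2(q,p[2])*p[:2]/q
        cv2.circle(im,tuple(np.round(u).astype(int).tolist()),1,(255,0,255),-1)
    cv2.imwrite("pics/"+fn,im)
def rect(c,ang,sx,sy,z):
    a=np.radians(ang);d=np.array([np.cos(a),np.sin(a)]);n=np.array([-d[1],d[0]])
    return [np.r_[np.array(c)+i*sx*d+j*sy*n,z] for i in(-1,1) for j in(-1,1)]
def ring(c,r,z):return [np.array([c[0]+r*np.cos(t),c[1]+r*np.sin(t),z]) for t in np.linspace(0,2*np.pi,17)[:-1]]
E
python3 - <<'E'
from h import *
look("w2.png",rect((.640,-.1983),-15.9,.07,.031,.008)+ring((.630,-.0544),.0325,.008))
E
```

```text
[ 0.6294 -0.1971  0.0577] [ 3.141  0.006 -0.27 ]
```

View pics/w2.png

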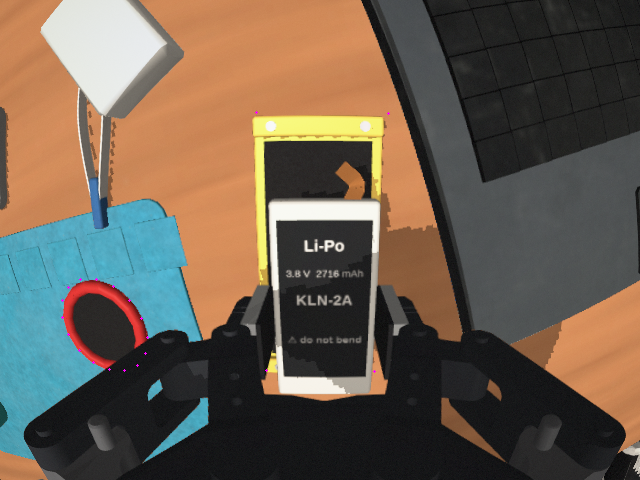

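The wrist view shows the cradle's far corners at (253,117)/(382,117), about 2 mm left of and nearer than predicted, with the battery aligned over it. Correcting by 2 mm and lowering.

Call:
carry_out(
  motion=[
    [[0.0,0.008,-0.06,0,0,-0.004,0.3],[0.0,0.008,-0.1,0,0,-0.004,0.3],[0.0,0.008,-0.125,0,0,-0.004,0.3],[0.0,0.008,-0.125,0,0,-0.004,0.3],[0.0,0.008,-0.125,0,0,-0.004,0.3]],
  ],
)

```text
clock: 4.58
tcp_pos: [0.6311, -0.1962, 0.024]
tool_rot: [3.141, 0.0, -0.278]
wrist_force: [-0.6, -0.4, -0.4]
grip_width: 0.0412
finger_force: 32.0
```

Call:
carry_out(
  motion=[
    [[0,0.007,0,0,0,0,0.3],[0,0.007,-0.012,0,0,0,0.3],[0,0.007,-0.012,0,0,0,0.3],[0,0.007,-0.012,0,0,0,0.65],[0,0.007,-0.012,0,0,0,0.65]],
  ],
)

```text
clock: 5.0
tcp_pos: [0.6315, -0.1936, 0.0207]
tool_rot: [-3.142, -0.001, -0.278]
wrist_force: [0.2, -0.2, 0.7]
grip_width: 0.0553
finger_force: 0.0
```

Call:
carry_out(
  motion=[
    [[0,0,0,0,0,0,0.65],[0,0,0.1,0,0,0,0.65],[0,0,0.24,0,0,0,0.65],[0,0,0.38,0,0,0,1],[0,0,0.5,0,0,0,1]],
  ],
)

```text
clock: 5.42
tcp_pos: [0.6312, -0.1938, 0.1725]
tool_rot: [3.141, -0.0, -0.278]
wrist_force: [1.4, 0.4, 0.2]
grip_width: 0.0775
finger_force: 0.0
```

```bash
python3 - <<'E'
from h import *
look("w3.png",rect((.640,-.1983),-15.9,.07,.031,.008)+ring((.630,-.0544),.0325,.008)+ring((.5476,.057),.0165,.028)+ring((.4423,.0408),.027,.034))
E
```

```text
[ 0.6312 -0.1938  0.1725] [ 3.141 -0.    -0.278]
```

View pics/w3.png

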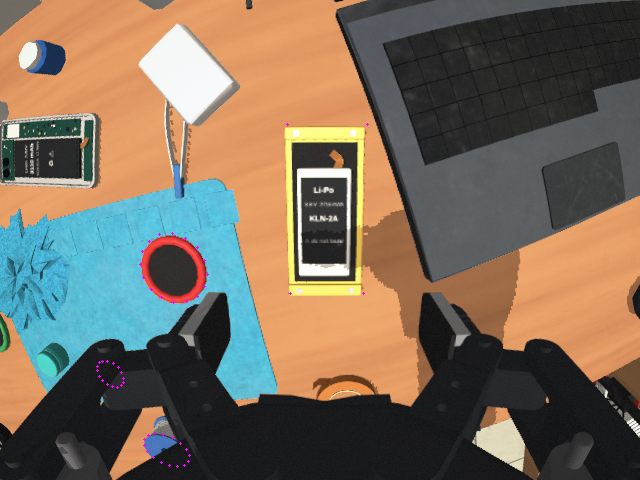

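Battery lies centred in the cradle (pack at 297–351, 168–277, within cradle 285–365, 127–295). Red dish prediction matches. Before the front-row picks I'll check how high the chair back stands.

```bash
python3 - <<'E'
from h import *
d=np.load("scene0.npz");K,V=d["mtx"],d["view"]
C=-V[:3,:3].T@V[:3,3]
for px in((420,290),(350,305),(270,345)):
    r=V[:3,:3].T@np.linalg.inv(K)@np.r_[px,1]
    print(px)
    for z in(-.1,0,.1,.15,.2,.25,.3):
        X=C+r*(z-C[2])/r[2];s=Ps@np.r_[X,1];print("  ",X.round(3),(s[:2]/s[2]).round())
E
```

```text
(420, 290)
   [ 0.342 -0.132 -0.1  ] [261. 322.]
   [0.269 0.008 0.   ] [226. 263.]
   [0.195 0.147 0.1  ] [192. 206.]
   [0.158 0.216 0.15 ] [175. 179.]
   [0.122 0.286 0.2  ] [159. 151.]
   [0.085 0.356 0.25 ] [143. 124.]
   [0.048 0.425 0.3  ] [127.  98.]
(350, 305)
   [ 0.44   0.042 -0.1  ] [288. 271.]
   [0.354 0.159 0.   ] [252. 223.]
   [0.268 0.277 0.1  ] [216. 176.]
   [0.226 0.335 0.15 ] [199. 152.]
   [0.183 0.394 0.2  ] [181. 129.]
   [0.14  0.452 0.25 ] [163. 105.]
   [0.097 0.511 0.3  ] [146.  82.]
(270, 345)
   [ 0.482  0.283 -0.1  ] [291. 217.]
   [0.391 0.37  0.   ] [258. 179.]
   [0.3   0.457 0.1  ] [224. 141.]
   [0.254 0.5   0.15 ] [206. 122.]
   [0.208 0.543 0.2  ] [189. 103.]
   [0.163 0.587 0.25 ] [171.  83.]
   [0.117 0.63  0.3  ] [154.  63.]
```

Call:
carry_out(
  motion=[
    [[-0.63,0.783,0,0,0,0.4,1],[-0.63,0.783,0,0,0,0.4,1],[-0.63,0.783,0,0,0,0.4,1],[-0.63,0.783,0,0,0,0.4,1],[-0.63,0.783,0,0,0,0.4,1]],
  ],
)

```text
clock: 5.88
tcp_pos: [0.4992, -0.0302, 0.1704]
tool_rot: [3.142, -0.001, 0.353]
wrist_force: [1.1, 1.1, -0.7]
grip_width: 0.0853
finger_force: 0.0
```

Call:
carry_out(
  motion=[
    [[-0.19,0.237,0,0,0,0,1],[-0.19,0.237,0,0,0,0,1],[-0.19,0.237,0,0,0,0,1],[-0.19,0.237,-0.13,0,0,0,1],[-0.19,0.237,-0.13,0,0,0,1]],
  ],
)

```text
clock: 6.3
tcp_pos: [0.442, 0.0406, 0.1275]
tool_rot: [-3.141, 0.006, 0.35]
wrist_force: [-1.0, -0.6, -0.1]
grip_width: 0.0856
finger_force: 0.0
```

```bash
python3 - <<'E'
from h import *
look("w4.png",ring((.630,-.0544),.0325,.008)+ring((.5476,.057),.0165,.028)+ring((.4423,.0408),.027,.034)+ring((.4529,.1697),.0165,.028)+ring((.625,.26),.036,.008)+ring((.4324,.2964),.02,.045))
E
```

```text
[0.442  0.0406 0.1275] [-3.141  0.006  0.35 ]
```

View pics/w4.png

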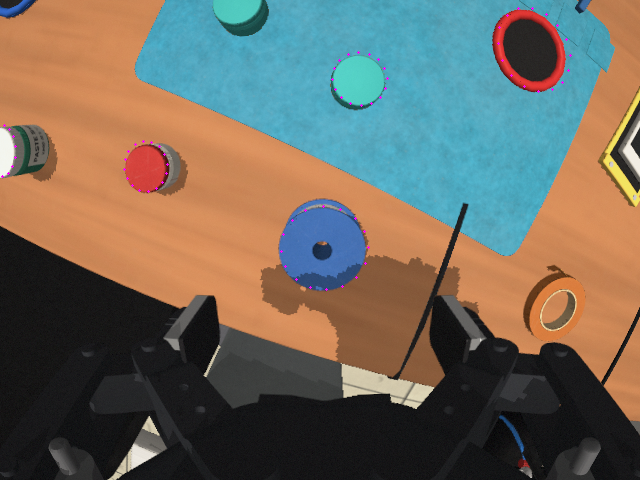

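Spool prediction fits within a pixel or so (ring around (322,247)), the red jar at (148,167) too. Descending on the spool.

Call:
carry_out(
  motion=[
    [[0,0,-0.13,0,0,0,1],[0,0,-0.26,0,0,0,1],[0,0,-0.34,0,0,0,1],[0,0,-0.365,0,0,0,1],[0,0,-0.365,0,0,0,1]],
  ],
)

```text
clock: 6.77
tcp_pos: [0.4438, 0.0352, 0.0344]
tool_rot: [3.133, 0.015, 0.346]
wrist_force: [-0.5, 0.0, 0.0]
grip_width: 0.0856
finger_force: 0.0
```

Call:
carry_out(
  motion=[
    [[0,0,0,0,0,0,0.4],[0,0,0,0,0,0,0.4],[0,0,0,0,0,0,0.4],[0,0,0,0,0,0,0.4],[0,0,0,0,0,0,0.4]],
  ],
  force=40,
)

```text
clock: 7.18
tcp_pos: [0.4437, 0.0363, 0.0358]
tool_rot: [3.134, 0.013, 0.347]
wrist_force: [-0.0, -0.6, 8.7]
grip_width: 0.0519
finger_force: 40.2
```

```bash
python3 - <<'E'
from plant import manip
s=manip.sense();print(s["joint_positions"],s["wrist_force"],s["grip_width"],s["finger_force"])
E
```

```text
[-0.17149828  0.6800974  -0.06382043  2.3731249   0.45508     0.11238636
 -1.89800199] [-0.02032088 -0.5528875   8.68517989] 0.051852684258129965 40.19996872055344
```

Call:
carry_out(
  motion=[
    [[0,0,0.03,0,0,0,0.4],[0,0,0.06,0,0,0,0.4],[0,0,0.1,0,0,0,0.4],[0,0,0.1,0,0,0,0.4]],
  ],
)

```text
clock: 7.52
tcp_pos: [0.4437, 0.0364, 0.0665]
tool_rot: [3.134, 0.012, 0.347]
wrist_force: [-0.3, 0.3, -1.5]
grip_width: 0.0518
finger_force: 43.3
```

Call:
carry_out(
  motion=[
    [[0.0,0.0,0.13,0,0,0.0,0.4],[0.05,0.12,0.2,0,0,0.05,0.4],[0.1,0.25,0.2,0,0,0.1,0.4],[0.15,0.38,0.2,0,0,0.16,0.4],[0.2,0.5,0.2,0,0,0.2,0.4]],
  ],
)

```text
clock: 7.93
tcp_pos: [0.5034, 0.1881, 0.1253]
tool_rot: [3.136, 0.014, 0.666]
wrist_force: [0.4, 0.1, -2.9]
grip_width: 0.0516
finger_force: 44.3
```

Call:
carry_out(
  motion=[
    [[0.06,0.14,0,0,0,0.05,0.4],[0.12,0.28,0,0,0,0.1,0.4],[0.18,0.42,0,0,0,0.13,0.4],[0.24,0.56,0,0,0,0.13,0.4],[0.26,0.65,0,0,0,0.13,0.4]],
  ],
)

```text
clock: 8.35
tcp_pos: [0.5812, 0.3808, 0.1239]
tool_rot: [3.136, 0.016, 0.866]
wrist_force: [0.5, -0.3, -3.1]
grip_width: 0.0519
finger_force: 44.3
```

Call:
carry_out(
  motion=[
    [[0,0,0,0,0,0,0.4],[0,0,0,0,0,0,0.4]],
  ],
)

```text
clock: 8.52
tcp_pos: [0.5791, 0.3831, 0.1236]
tool_rot: [3.138, 0.014, 0.87]
wrist_force: [-0.2, -1.2, -3.1]
grip_width: 0.0513
finger_force: 44.3
```

```bash
python3 - <<'E'
from h import *
look("w5.png",ring((.582,.382),.043,.008)+ring((.4324,.2964),.02,.045)+ring((.625,.26),.036,.008))
E
```

```text
[0.5791 0.3831 0.1236] [3.138 0.014 0.87 ]
```

View pics/w5.png

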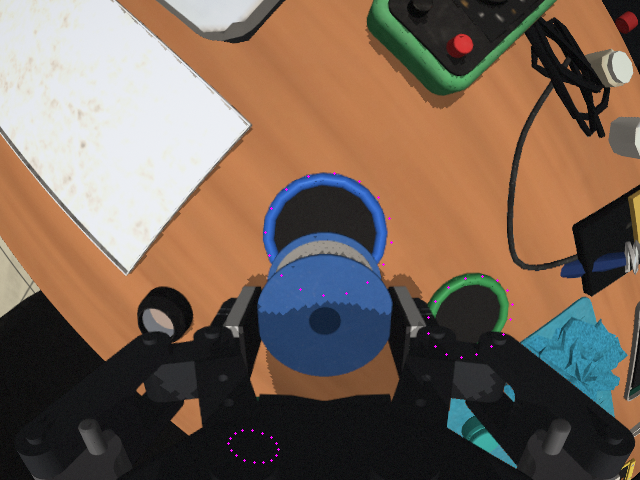

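The spool is held upright over the blue dish (ring centre (325,225)). Laterally the ring is centred between the fingers, and the prediction is about 3 mm to the right; I'll split the difference and lower.

Call:
carry_out(
  motion=[
    [[0.005,-0.002,-0.1,0,0,0,0.4],[0.005,-0.002,-0.2,0,0,0,0.4],[0.005,-0.002,-0.25,0,0,0,0.4],[0.005,-0.002,-0.27,0,0,0,0.4],[0.005,-0.002,-0.27,0,0,0,0.4]],
  ],
)

```text
clock: 8.98
tcp_pos: [0.5812, 0.3777, 0.042]
tool_rot: [3.136, 0.018, 0.866]
wrist_force: [0.2, 0.2, -2.9]
grip_width: 0.0516
finger_force: 44.3
```

Call:
carry_out(
  motion=[
    [[0,0,-0.003,0,0,0,0.4],[0,0,-0.008,0,0,0,0.4],[0,0,-0.008,0,0,0,0.4]],
  ],
)

```text
clock: 9.23
tcp_pos: [0.5825, 0.3794, 0.0423]
tool_rot: [3.135, 0.013, 0.866]
wrist_force: [0.5, -0.1, -3.1]
grip_width: 0.0516
finger_force: 44.3
```

Call:
carry_out(
  motion=[
    [[-0.005,0.008,0,0,0,0,0.4],[-0.005,0.008,-0.007,0,0,0,0.4],[-0.005,0.008,-0.012,0,0,0,0.4],[-0.005,0.008,-0.012,0,0,0,0.4]],
  ],
)

```text
clock: 9.57
tcp_pos: [0.5806, 0.3825, 0.0399]
tool_rot: [3.134, 0.013, 0.866]
wrist_force: [-4.3, -2.1, 15.9]
grip_width: 0.0515
finger_force: 46.0
```

Call:
carry_out(
  motion=[
    [[0,0,0.003,0,0,0,0.85],[0,0,0.003,0,0,0,0.85],[0,0,0.003,0,0,0,0.85],[0,0,0.06,0,0,0,0.85],[0,0,0.16,0,0,0,0.85]],
  ],
)

```text
clock: 9.98
tcp_pos: [0.5789, 0.3802, 0.0826]
tool_rot: [3.136, 0.02, 0.866]
wrist_force: [-0.5, 0.2, -0.1]
grip_width: 0.0729
finger_force: 0.0
```

Call:
carry_out(
  motion=[
    [[0,0,0.13,0,0,0,0.85],[-0.13,-0.07,0.18,0.0086,-0.0026,0,1],[-0.25,-0.14,0.18,0.0086,-0.0026,0,1],[-0.37,-0.21,0.18,0.0086,-0.0026,0,1],[-0.48,-0.275,0.18,0.0086,-0.0026,0,1]],
  ],
)

```text
clock: 10.4
tcp_pos: [0.4364, 0.2988, 0.1399]
tool_rot: [3.141, 0.0, 0.866]
wrist_force: [0.2, 1.0, -0.6]
grip_width: 0.085
finger_force: 0.0
```

Call:
carry_out(
  motion=[
    [[0,0,0,0,0,0,1],[0,0,0,0,0,0,1]],
  ],
)

```text
clock: 10.57
tcp_pos: [0.4361, 0.2984, 0.1398]
tool_rot: [3.14, 0.003, 0.867]
wrist_force: [1.2, -0.2, 1.1]
grip_width: 0.0852
finger_force: 0.0
```

Call:
carry_out(
  motion=[
    [[-0.013,-0.005,-0.1,0,0,0,1],[-0.013,-0.005,-0.2,0,0,0,1],[-0.013,-0.005,-0.3,0,0,0,1],[-0.013,-0.005,-0.365,0,0,0,1],[-0.013,-0.005,-0.365,0,0,0,1]],
  ],
)

```text
clock: 10.98
tcp_pos: [0.4336, 0.2986, 0.0264]
tool_rot: [3.141, 0.005, 0.867]
wrist_force: [-0.7, -0.6, 0.6]
grip_width: 0.0856
finger_force: 0.0
```

Call:
carry_out(
  motion=[
    [[-0.004,-0.006,0,0,0,0,1],[-0.004,-0.006,0,0,0,0,0.3],[-0.004,-0.006,0,0,0,0,0.3],[-0.004,-0.006,0,0,0,0,0.3],[-0.004,-0.006,0,0,0,0,0.3]],
  ],
  force=35,
)

```text
clock: 11.4
tcp_pos: [0.4333, 0.2968, 0.031]
tool_rot: [3.14, -0.0, 0.866]
wrist_force: [0.4, -0.5, 3.4]
grip_width: 0.039
finger_force: 3.6
```

Call:
carry_out(
  motion=[
    [[0,0,0,0,0,0,0.3],[0,0,0,0,0,0,0.3]],
  ],
)

```text
clock: 11.57
tcp_pos: [0.4333, 0.2968, 0.0312]
tool_rot: [3.14, -0.001, 0.866]
wrist_force: [-0.7, -0.3, 9.0]
grip_width: 0.0376
finger_force: 34.3
```

Call:
carry_out(
  motion=[
    [[0,0,0.1,0,0,0,0.3],[0,0,0.2,0,0,0.07,0.3],[0.1,-0.02,0.3,0,0,0.15,0.3],[0.22,-0.04,0.3,0,0,0.22,0.3],[0.35,-0.06,0.3,0,0,0.29,0.3]],
  ],
)

```text
clock: 11.98
tcp_pos: [0.5394, 0.2787, 0.1234]
tool_rot: [3.137, -0.001, 1.328]
wrist_force: [-0.4, 0.6, -1.4]
grip_width: 0.038
finger_force: 36.2
```

Call:
carry_out(
  motion=[
    [[0.1,-0.02,0,0,0,0.07,0.3],[0.2,-0.04,0,0,0,0.14,0.3],[0.287,-0.061,0,0,0,0.21,0.3],[0.287,-0.061,0,0,0,0.265,0.3],[0.287,-0.061,0,0,0,0.265,0.3]],
  ],
)

```text
clock: 12.4
tcp_pos: [0.6253, 0.2583, 0.1197]
tool_rot: [3.141, 0.002, 1.738]
wrist_force: [-0.8, 0.3, -1.3]
grip_width: 0.0376
finger_force: 36.2
```

Call:
carry_out(
  motion=[
    [[0,0,0,0,0,0,0.3],[0,0,0,0,0,0,0.3]],
  ],
)

```text
clock: 12.57
tcp_pos: [0.6227, 0.2606, 0.1203]
tool_rot: [3.141, 0.001, 1.736]
wrist_force: [-0.6, 0.1, -2.3]
grip_width: 0.0378
finger_force: 36.2
```

```bash
python3 - <<'E'
from h import *
look("w6.png",ring((.625,.26),.036,.008)+ring((.5805,.3825),.027,.038))
E
```

```text
[0.6227 0.2606 0.1203] [3.141e+00 1.000e-03 1.736e+00]
```

View pics/w6.png

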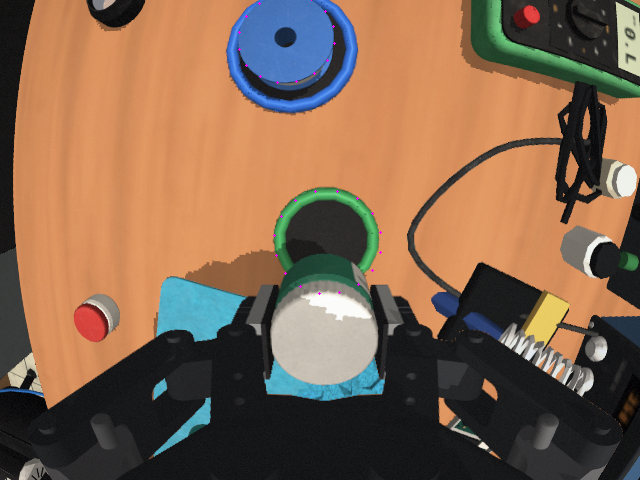

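Spool stands in the blue dish (285,45) inside its rim; the green dish ring centre (327,237) matches the prediction, and the jar is held upright. Lowering.

Call:
carry_out(
  motion=[
    [[0.005,0,-0.1,0,0,0,0.3],[0.005,0,-0.2,0,0,0,0.3],[0.005,0,-0.26,0,0,0,0.3],[0.005,0,-0.277,0,0,0,0.3],[0.005,0,-0.277,0,0,0,0.3]],
  ],
)

```text
clock: 13.03
tcp_pos: [0.6238, 0.2606, 0.0366]
tool_rot: [-3.141, 0.003, 1.738]
wrist_force: [0.6, 0.5, -0.8]
grip_width: 0.0378
finger_force: 36.2
```

Call:
carry_out(
  motion=[
    [[0,0,0,0,0,0,0.3],[0,0,-0.005,0,0,0,0.3],[0,0,-0.005,0,0,0,0.3]],
  ],
)

```text
clock: 13.28
tcp_pos: [0.6253, 0.2606, 0.036]
tool_rot: [3.14, 0.001, 1.738]
wrist_force: [0.0, 0.1, -0.6]
grip_width: 0.0376
finger_force: 36.2
```

Position is good; easing down about 1 mm more and releasing.

Call:
carry_out(
  motion=[
    [[0,0,-0.004,0,0,0,0.3],[0,0,-0.004,0,0,0,0.3],[0,0,-0.004,0,0,0,0.75],[0,0,-0.004,0,0,0,0.75],[0,0,-0.004,0,0,0,0.75]],
  ],
)

```text
clock: 13.7
tcp_pos: [0.6254, 0.2602, 0.0342]
tool_rot: [3.14, 0.002, 1.738]
wrist_force: [-0.0, 1.1, -0.3]
grip_width: 0.0639
finger_force: 0.0
```

Call:
carry_out(
  motion=[
    [[0,0,0,0,0,0,0.75],[0,0,0.08,0,0,0,0.75],[0,0,0.2,0,0,0,0.75],[0,0,0.32,0,0,0,0.8],[0,0,0.32,0,0,0,0.8]],
  ],
)

```text
clock: 14.12
tcp_pos: [0.6276, 0.2625, 0.1367]
tool_rot: [3.133, -0.002, 1.738]
wrist_force: [0.9, 1.3, 0.2]
grip_width: 0.0685
finger_force: 0.0
```

Call:
carry_out(
  motion=[
    [[-0.12,-0.06,0,0,0,0,0.8],[-0.24,-0.125,0,0,0,0,0.8],[-0.36,-0.19,0,0,0,0,0.8],[-0.48,-0.25,0,0,0,0,0.8],[-0.58,-0.305,0,0,0,0,0.8]],
  ],
)

```text
clock: 14.53
tcp_pos: [0.4486, 0.1673, 0.1301]
tool_rot: [-3.142, 0.002, 1.738]
wrist_force: [-0.1, 0.4, -0.5]
grip_width: 0.0685
finger_force: 0.0
```

Call:
carry_out(
  motion=[
    [[0,0,0,0,0,0,0.8],[0,0,0,0,0,0,0.8]],
  ],
)

```text
clock: 14.7
tcp_pos: [0.4502, 0.1677, 0.1304]
tool_rot: [3.141, 0.003, 1.738]
wrist_force: [1.1, 1.2, 0.6]
grip_width: 0.0684
finger_force: 0.0
```

Call:
carry_out(
  motion=[
    [[0.009,0.007,-0.1,0,0,0,0.8],[0.009,0.007,-0.2,0,0,0,0.8],[0.009,0.007,-0.3,0,0,0,0.8],[0.009,0.007,-0.348,0,0,0,0.8],[0.009,0.007,-0.348,0,0,0,0.8]],
  ],
)

```text
clock: 15.12
tcp_pos: [0.4542, 0.1718, 0.0229]
tool_rot: [-3.14, 0.002, 1.739]
wrist_force: [0.6, 0.4, -0.8]
grip_width: 0.0683
finger_force: 0.0
```

Call:
carry_out(
  motion=[
    [[0,0,0,0,0,0,0.8],[0,0,0,0,0,0,0.8]],
  ],
)

```text
clock: 15.28
tcp_pos: [0.4548, 0.1716, 0.0262]
tool_rot: [3.14, 0.001, 1.738]
wrist_force: [-0.2, -0.2, 0.5]
grip_width: 0.0684
finger_force: 0.0
```

Call:
carry_out(
  motion=[
    [[-0.006,-0.006,0,0,0,0,0.8],[-0.006,-0.006,0,0,0,0,0.2],[-0.006,-0.006,0,0,0,0,0.2],[-0.006,-0.006,0,0,0,0,0.2],[-0.006,-0.006,0,0,0,0,0.2]],
  ],
  force=30,
)

```text
clock: 15.7
tcp_pos: [0.4525, 0.1689, 0.0265]
tool_rot: [3.139, 0.002, 1.737]
wrist_force: [-1.4, -0.1, 9.4]
grip_width: 0.0305
finger_force: 28.9
```

Call:
carry_out(
  motion=[
    [[0,0,0,0,0,0,0.2],[0,0,0.05,0,0,0,0.2],[0,0,0.15,0,0,0,0.2],[0,0,0.27,0,0,0,0.2],[0,0,0.3,0,0,0,0.2]],
  ],
)

```text
clock: 16.12
tcp_pos: [0.4529, 0.1696, 0.1195]
tool_rot: [3.137, 0.001, 1.738]
wrist_force: [0.1, -0.5, -0.6]
grip_width: 0.0302
finger_force: 30.2
```

Call:
carry_out(
  motion=[
    [[0.08,-0.1,0,0,0,0,0.2],[0.16,-0.2,0,0,0,0,0.2],[0.24,-0.3,0,0,0,0,0.2],[0.32,-0.4,0,0,0,0,0.2],[0.4,-0.5,0,0,0,0,0.2]],
  ],
)

```text
clock: 16.53
tcp_pos: [0.5731, 0.0169, 0.1159]
tool_rot: [3.14, 0.002, 1.738]
wrist_force: [1.0, 0.9, 0.1]
grip_width: 0.0305
finger_force: 30.2
```

Call:
carry_out(
  motion=[
    [[0.08,-0.1,0,0,0,0,0.2],[0.16,-0.2,0,0,0,0,0.2],[0.19,-0.244,0,0,0,0,0.2],[0.19,-0.244,0,0,0,0,0.2],[0.19,-0.244,0,0,0,0,0.2]],
  ],
)

```text
clock: 16.95
tcp_pos: [0.629, -0.0554, 0.1152]
tool_rot: [3.141, 0.001, 1.735]
wrist_force: [0.0, 1.0, 0.1]
grip_width: 0.0307
finger_force: 30.2
```

```bash
python3 - <<'E'
from h import *
look("w7.png",ring((.630,-.0544),.0325,.008)+ring((.625,.26),.02,.049))
E
```

```text
[ 0.629  -0.0554  0.1152] [3.141e+00 1.000e-03 1.735e+00]
```

View pics/w7.png

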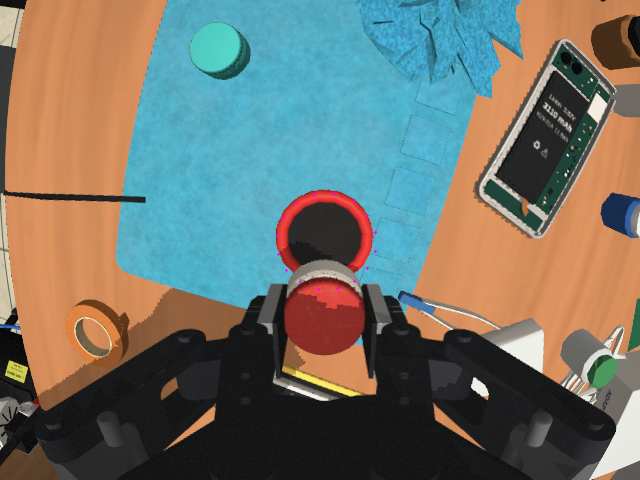

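Red jar is held upright, and the red dish ring (325,235) matches the prediction. Lowering.

Call:
carry_out(
  motion=[
    [[0.002,0.004,-0.1,0,0,0,0.2],[0.002,0.004,-0.2,0,0,0,0.2],[0.002,0.004,-0.26,0,0,0,0.2],[0.002,0.004,-0.275,0,0,0,0.2],[0.002,0.004,-0.275,0,0,0,0.2]],
  ],
)

```text
clock: 17.42
tcp_pos: [0.6285, -0.0513, 0.0325]
tool_rot: [-3.14, 0.001, 1.741]
wrist_force: [0.1, -0.4, -0.1]
grip_width: 0.0304
finger_force: 30.2
```

Call:
carry_out(
  motion=[
    [[0,0,0,0,0,0,0.2],[0,0,0,0,0,0,0.2]],
  ],
)

```text
clock: 17.58
tcp_pos: [0.6305, -0.0522, 0.0347]
tool_rot: [3.139, 0.002, 1.739]
wrist_force: [0.2, -0.1, -0.0]
grip_width: 0.0305
finger_force: 30.2
```

Call:
carry_out(
  motion=[
    [[-0.002,-0.005,-0.008,0,0,0,0.2],[-0.002,-0.005,-0.013,0,0,0,0.2],[-0.002,-0.005,-0.013,0,0,0,0.2],[-0.002,-0.005,-0.013,0,0,0,0.2]],
  ],
)

```text
clock: 17.92
tcp_pos: [0.6297, -0.0548, 0.0307]
tool_rot: [3.139, 0.003, 1.738]
wrist_force: [-2.1, -0.5, 7.2]
grip_width: 0.0306
finger_force: 31.0
```

Call:
carry_out(
  motion=[
    [[0,0,0,0,0,0,0.6],[0,0,0,0,0,0,0.6],[0,0,0,0,0,0,0.6],[0,0,0.03,0,0,0,0.6],[0,0,0.12,0,0,0,0.6]],
  ],
)

```text
clock: 18.33
tcp_pos: [0.6273, -0.0546, 0.0631]
tool_rot: [-3.137, 0.001, 1.738]
wrist_force: [0.2, -0.3, 0.5]
grip_width: 0.0513
finger_force: 0.0
```

Call:
carry_out(
  motion=[
    [[0,0,0.12,0,0,0,0.6],[0,0,0.24,0,0,0,0.6],[0,0,0.36,0,0,0,0.6],[0,0,0.48,0,0,0,0.6],[0,0,0.48,0,0,0,0.6]],
  ],
)

```text
clock: 18.75
tcp_pos: [0.6319, -0.0533, 0.2169]
tool_rot: [3.131, 0.003, 1.738]
wrist_force: [1.8, -0.7, -0.2]
grip_width: 0.0512
finger_force: 0.0
```

```bash
python3 - <<'E'
from plant import manip
import cv2,numpy as np
a=manip.camera("side")["image"][145:330,260:420,::-1];b=manip.camera("scene")["image"][200:340,180:400,::-1]
a=cv2.resize(a,None,fx=3,fy=3,interpolation=2);b=cv2.resize(b,(310,int(140*310/220)),interpolation=2)
c=np.zeros((555,790,3),np.uint8);c[:,:480]=a;c[:b.shape[0],480:]=b
cv2.imwrite("pics/end.png",c)
E
```

```text
(no output)
```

View pics/end.png

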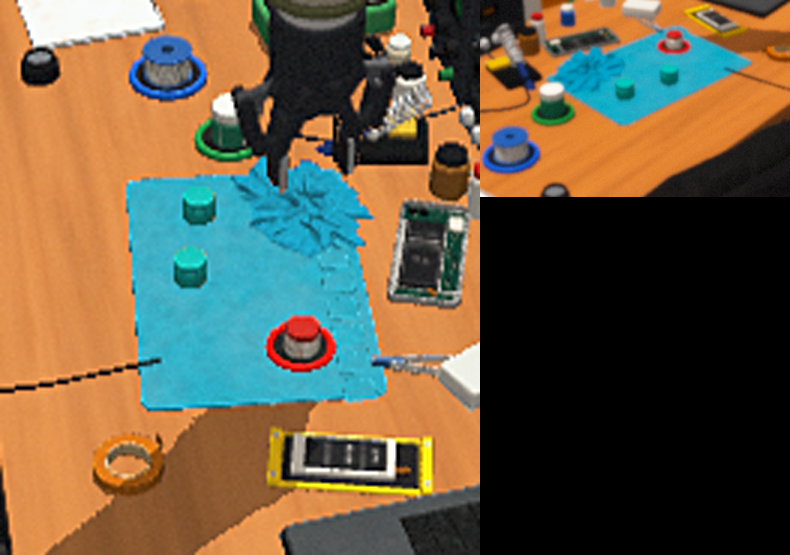

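The final view shows the spool, green jar and red jar upright inside their dishes, and the battery within the cradle. Loupe, tape and turquoise jars look unmoved. Handing in.

```bash
python3 -c "
from plant import manip
print(manip.sign_off())"
```

```text
the job is handed in; nothing more can be done
None
```

I handed the job in at about 19 s: the final camera views show both jars and the reel upright in their own dishes and the battery centred in the cradle; the loupe and tape look unmoved (the sign-off gave no verdict).

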